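Lock the clamp pressure at its mark and hold the guard open

TASK

A colleague is about to take the specimen out of the clamping station: turn the pressure knob until its pointer stands at the raised mark on the dial ring, then slide the lock cover fully home over the knob. After that, lift the clear guard by its handle to 45 degrees and finish still holding it there, because it falls shut when let go. Leave the bottle, the weight and the steel block beside the station where they stand.

Things in the scene. Friction and masses are not known exactly. Their poses are not given: they have to be found in the camera images.
- station: Grey clamping station fixed to the desk, a deck 220 mm (its x) by 310 mm (its y); the top of the deck is 30 mm above the desk. Origin: centre of the underside. Its -x side is the front and faces roughly to the robot, +y is its left. On its front left stands the pressure knob, behind the knob the lock cover, on its right the clear guard with a specimen clamped below it.
- knob_grip (a point): Centre of the grip of the pressure knob, on its upright axis, 33 mm above the deck. The grip is an upright black bar 42 mm long, 12 mm thick, reaching from 11 to 45 mm above the deck on a round skirt of 44 mm diameter that is 10 mm high at the middle. The long side of the bar lies along the line from here to knob_pointer.
- knob_pointer (a point): Tip of the knob's pointer (a small rib at one end of the bar, at the rim of the skirt), 26 mm from the knob's axis, 6 mm above the deck; it turns with the knob.
- dial_mark (a point): The raised mark, an 8 mm long dark rib lying radially on the flat ring (64 mm diameter, 3 mm thick) round the knob; the point is 26 mm from the knob's axis, 6 mm above the deck. The ring is fixed. The knob is set when knob_pointer stands over this point.
- pressure_knob (a joint): Angle of the knob in rad, 0 to 1.75, growing counter-clockwise seen from above. It stays where it is left (light friction, 0.05 N m). The mark always lies 0.5 to 1.4 rad counter-clockwise of the start.
- lock_post (a point): Gripping point of the lock cover: on the axis of the dark round post, 16 mm diameter, that stands on the middle of its top; the point is 78 mm above the deck, the post reaches from 56 (flange of 22 mm diameter up to 61) to 88 mm. With the cover home, the post stands straight above the knob's axis.
- lock_cover (a joint): Travel of the lock cover in m towards the station's front (station -x): 0 is fully back, 0.100 is fully home against its stop. It starts at 0 to 0.02. Friction 1.5 N; it stays where it is left. The cover is an aluminium hood 66 mm (station x) by 77 mm (station y), its top 56 mm above the deck, open to the front, on two rails. At 0 its front edge is 67 mm behind the knob's axis.
- guard_handle (a point): Centre of the guard's handle: a black cylinder lying along station y, 24 mm long and 22 mm in diameter, on a stem 30 mm in front of the guard's front wall; 30 mm above the deck when shut. Pinch it by its two flat ends (24 mm apart along station y), so that it can turn between the fingers as the guard rises.
- guard_hinge (a point): Middle of the guard's hinge axis, which lies along station y at the back of the deck, 10 mm above the deck. The handle is 180 mm in front of it and 20 mm above it when shut (181 mm from the axis). The guard is a clear hood in an aluminium frame, 142 x 130 mm, 56 mm high.
- guard (a joint): Opening angle of the guard in rad: 0 shut, growing as its front rises; 0.785 is 45 degrees, the stop is at 1.25. It weighs roughly 0.4 kg (about 2 N at the handle) and falls shut from any angle when let go. At 45 degrees a stud on its right side stands at the cross-pin of the fixed arc there.
- oil_bottle: White oil bottle with a pointed red spout, 41 mm wide, 113 mm high, standing to the left. Bystander. Origin: centre of its underside.
- weight: Brass-coloured 500 g weight with a knob, 38 mm wide, 70 mm high, on the left near the notebook. Bystander. Origin: centre of its underside.
- test_block: Round steel block 56 mm wide, 16 mm high, standing to the right. Bystander. Origin: centre of its underside.

How it is judged:
On the way, in this order (a step that is already met when the one before it is completed fails the run):
1. the pointer is at the mark (within 3.5 mm), the lock cover still off the knob and the guard shut (horizontal distance between knob_pointer and dial_mark below 0.0035 m and value of joint lock_cover below 0.03 m and value of joint guard below 0.1 rad), for 0.3 s.
2. the lock cover is fully home (within 6 mm of its stop) with the pointer at the mark and the guard still shut (horizontal distance between knob_pointer and dial_mark below 0.0035 m and value of joint lock_cover above 0.094 m and value of joint guard below 0.1 rad), for 0.2 s.
At the end, for the whole second after the job is handed in: The guard is held still by the fingers at 45 degrees, within 7 degrees (0.665 to 0.905 rad); the lock cover is within 6 mm of its stop over the knob and the pointer is within 3.5 mm of the mark (value of joint guard between 0.665 and 0.905 rad and velocity of joint guard between -0.1 and 0.1 rad/s and contact force between the fingers and guard above 0.5 N and value of joint lock_cover above 0.094 m and horizontal distance between knob_pointer and dial_mark below 0.0035 m); the arm keeps its last pose, push and grip.
It fails at once if the guard is lifted before the lock cover is home (value of joint guard above 0.15 rad and value of joint lock_cover below 0.094 m).
It fails at once if the oil bottle beside the station is pushed away or knocked over (distance of oil_bottle from where it was at the start of the episode above 0.03 m or angle between oil_bottle's own z axis and vertical above 0.6 rad).
It fails at once if the test block beside the station is pushed away or knocked over (distance of test_block from where it was at the start of the episode above 0.03 m or angle between test_block's own z axis and vertical above 0.6 rad).
It fails at once if the weight beside the station is pushed away or knocked over (distance of weight from where it was at the start of the episode above 0.03 m or angle between weight's own z axis and vertical above 0.6 rad).
It also fails if it takes over 54 s, if anything falls off the work surface, if the arm or the gripper's body presses on something with over 40 N, if the wrist force passes 120 N, or if a joint passes its speed limit or range.

ROBOT

A 6-joint arm with a two-finger parallel gripper is mounted at the origin on a cart in front of the work surface, level with it; the furniture and walls round the work are solid. World frame = base frame: x ahead of the robot, y to its left, z up, the work surface at z = 0. Lengths are in m, angles in rad, forces in N, time in s.
With the tool pointing down it reaches from about 0.3 to 0.875 m from the base axis. Payload 6.4 kg.
Tool frame: the origin (TCP) lies on the mounting face of the last link; the fingertips stand 173 mm ahead of it and the grasp point (between the pads) lies 155 mm ahead of it (ctrl.tip_reach is the distance from the TCP to the fingertips, in m); z points along the fingers, y is the line along which they close (so a half turn about z gives the same grasp; the last joint's range is limited). The gripper opens to 85 mm and grips with 20 to 120 N. Pads are 22 mm wide; open, the fingers measure 114 mm over their backs; the gripper's body (76 mm by 85 mm) begins 54 mm behind the grasp point. The pads swing forward as they close: fully open they stand 13 mm farther back than shut.
Start: joints at [-1.349, 0.181, 1.607, -0, 1.354, -0.206], TCP at [0.239, -0.523, 0.405] pointing down, gripper open.
Joint ranges: [-2.99, 2.99], [-0.89, 2.07], [0.3, 2.58], [-1.14, 4.28], [0, 2.63], [-3.12, 3.12]. Speed limits (rad/s): [2.57, 2.57, 3.01, 3.14, 3.14, 3.14].

INTERFACE

Orientations are given as a unit quaternion [w, x, y, z].
In Python, from bench import ctrl gives the robot as it stands.
- The arm moves only by the shell command python3 -m pendant 'ROWS'. ROWS is JSON, a list that holds one entry, the list of rows, each a list of 7 numbers: the opening, from 0 (shut) to 1 (fully open), then the shift along the tool's x, y, z in mm, then the turn, a rotation vector about the tool's x, y, z in rad. A call has 1 to 5 rows; each row is the pose to reach, as a shift and turn from the pose commanded when the call began, along the tool's axes at that moment; what a row does not reach only later rows make up. A row lasts 1/12 s, in which the tool goes at most 41.7 mm and 7.16 degrees, less where a joint would pass 70% of its speed; a pose out of reach is approached as far as the arm can. A call with a gripper value outside its range is refused whole. The fingers move at their own pace and stop on an object; the grip force is fixed at half the most. Time passes only in rows, so rows that repeat a pose let the fingers close. It gives the time, the measured TCP pose, the force, the opening and the grip force at its end, in the units of the state.
- ctrl.get_obs(): the state, without advancing time (a new reading comes with each control period).
- ctrl.camera(name): name is "scene" or "top" or "wrist"; returns the picture (480x640x3 uint8, red, green, blue); there is no depth.
- ctrl.camera_params(name): a dict with "mtx" (3x3 intrinsics, pixels), "world_from_camera" (4x4, takes a point from camera to world coordinates); the wrist camera has in their place "tool_from_camera" (4x4, takes a point from camera to tool coordinates, whose origin is the TCP and whose axes are the flange's). Camera axes: x right, y down, z forward; pixel columns grow to the right and rows downward; lengths in m; the calibration is good to about 2 mm. The wrist camera is an equidistant fisheye: a pixel r from the principal point sees the ray r / f radians off the axis. A picture is of the moment at which its call begins: read the wrist's pose just before it. camera_params takes no time and is no camera call.
- ctrl.hand_in(): hands the job in; it is judged then, once.
Trained networks look in the newest picture that a camera, given by its name, has taken for a name from the list of things; names that differ only in an ending like _2 or _b are one class to them, and where a whole thing is asked for, a point or a joint stands for the part that bears it (a point fixed in the world has none). Each returns a list of dicts, best first, with "confidence" (0 to 1); they miss things now and then, are a little off and sometimes report something else, mostly with a low value. They report only what shows in the picture. A call takes as long as a camera call.
- ctrl.boxes_of(camera, name): "point" ([column, row] as shares, 0 to 1, of the picture: columns of its width, rows of its height, amid what is visible of it).
The state is a dict: "time_s": time; "q": joint angles; "dq": joint speeds; "joint_efforts": joint torques, N m; "eef_pos": TCP position; "eef_rot": TCP orientation; "wrist_force": force on the tool from outside, world axes, zero at the start; "torque": the same for the moment, N m; "opening": opening from 0.0 (shut) to 1.0 (fully open); "grasp_force": force on a finger pad.
Only numpy, scipy, OpenCV 4.12 (cv2) and the standard library are available. Lean on these libraries where they do the work, as an engineer would, in place of code of your own. Each camera call takes 0.05 s, during which the arm holds its last target. There are 200 camera calls.

## Working session

There is one attempt and no reset: what is moved stays moved. The work goes in short steps, Python scripts to look and compute and a shell command to move; the robot and the scene stay as the last step left them, time stands still between calls to the robot, and variables do not carry over. Pictures are saved under pics/ and viewed, at most 10 in all, crops included, and the job is handed in when it is done.

```bash
mkdir -p pics
cat > h.py <<'E'
import numpy as np, cv2
from bench import ctrl
from scipy.spatial.transform import Rotation as R
def rot(q): return R.from_quat([q[1],q[2],q[3],q[0]])
def ray(cam,px,obs=None):
    p=ctrl.camera_params(cam); K=np.array(p["mtx"])
    if cam=="wrist":
        d=(np.array(px)-K[:2,2])/[K[0,0],K[1,1]]; th=np.linalg.norm(d)
        v=np.array([*(np.sin(th)*d/max(th,1e-9)),np.cos(th)])
        o=obs or ctrl.get_obs(); T=np.eye(4); T[:3,:3]=rot(o["eef_rot"]).as_matrix(); T[:3,3]=o["eef_pos"]
        T=T@np.array(p["tool_from_camera"])
    else:
        v=np.linalg.inv(K)@[*px,1]; T=np.array(p["world_from_camera"])
    return T[:3,3],T[:3,:3]@v
def at_z(cam,px,z,obs=None):
    c,v=ray(cam,px,obs); return c+v*(z-c[2])/v[2]
def look(cam,names,save=None,th=0.3):
    obs=ctrl.get_obs(); im=ctrl.camera(cam)
    if save: cv2.imwrite(f"pics/{save}.png",im[:,:,::-1])
    out={}
    for n,z in names.items():
        b=[x for x in ctrl.boxes_of(cam,n) if x["confidence"]>th][:2]
        for x in b:
            px=np.array(x["point"])*[640,480]
            print(cam,n,round(x["confidence"],2),px.round(1),at_z(cam,px,z,obs).round(4))
        if b: out[n]=at_z(cam,np.array(b[0]["point"])*[640,480],z,obs)
    return out
E
python3 - <<'E'
from h import *
o=ctrl.get_obs(); print(o["time_s"],o["eef_pos"],o["eef_rot"],o["opening"])
N=dict(knob_grip=.063,knob_pointer=.036,dial_mark=.036,lock_post=.108,guard_handle=.06,guard_hinge=.04,oil_bottle=.05,weight=.035,test_block=.016)
for c in("top","scene"): look(c,N,c+"0")
print(ctrl.camera_params("wrist"))
print(ctrl.camera_params("top")["world_from_camera"])
E
```

```text
0.0 [ 0.23850583 -0.52292487  0.40377871] [-8.84149550e-04  9.77213658e-01  2.12256177e-01 -1.99313151e-05] 1.0044338540803512
top knob_grip 0.69 [285.7 245.8] [0.5092 0.0352 0.063 ]
top knob_pointer 0.7 [284.4 245.2] [0.5137 0.0396 0.036 ]
top dial_mark 0.89 [279.6 237.7] [0.5301 0.0503 0.036 ]
top lock_post 0.56 [280.6 198.2] [0.6028 0.0445 0.108 ]
top guard_handle 0.82 [356.7 206.3] [ 0.5959 -0.1158  0.06  ]
top guard_hinge 0.6 [359.6 208.9] [ 0.594  -0.1236  0.04  ]
top oil_bottle 0.85 [160.5 271. ] [0.4551 0.3017 0.05  ]
top weight 0.58 [217.6 321.4] [0.3493 0.1798 0.035 ]
top test_block 0.87 [481.1 279.9] [ 0.4422 -0.3911  0.016 ]
scene knob_grip 0.8 [284.9 268. ] [0.4785 0.0611 0.063 ]
scene knob_pointer 0.64 [284.6 265.3] [0.5233 0.0261 0.036 ]
scene dial_mark 0.46 [291.2 272.4] [0.4844 0.0367 0.036 ]
scene lock_post 0.89 [253.3 249. ] [0.5473 0.1037 0.108 ]
scene guard_handle 0.77 [299.2 233.6] [ 0.5947 -0.0912  0.06  ]
scene guard_hinge 0.74 [305.6 234.3] [ 0.6066 -0.1262  0.04  ]
scene oil_bottle 0.79 [205.7 322.7] [0.4476 0.3135 0.05  ]
scene weight 0.9 [286.6 324. ] [0.3343 0.1808 0.035 ]
scene test_block 0.33 [301.7 234.2] [ 0.6494 -0.1483  0.016 ]
{'mtx': array([[371.64829954,   0.        , 317.32533358],
       [  0.        , 371.64829954, 245.84619143],
       [  0.        ,   0.        ,   1.        ]]), 'tool_from_camera': array([[ 3.74845690e-04, -9.44518253e-01, -3.28458717e-01,
         8.41029567e-02],
       [ 9.99999915e-01,  4.10633424e-04, -3.95943408e-05,
         8.63711064e-04],
       [ 1.72273705e-04, -3.28458674e-01,  9.44518327e-01,
         3.19710262e-02],
       [ 0.00000000e+00,  0.00000000e+00,  0.00000000e+00,
         1.00000000e+00]])}
[[ 0.00549223 -0.99159723  0.1292469   0.36747917]
 [-0.99996975 -0.00615805 -0.00475249 -0.0350787 ]
 [ 0.00550846 -0.12921689 -0.99160106  1.26271117]
 [ 0.          0.          0.          1.        ]]
```

Run:
```python
import cv2
t=cv2.imread("pics/top0.png")[120:340,130:510]; s=cv2.imread("pics/scene0.png")[150:350,180:420]
cv2.imwrite("pics/tc.png",cv2.resize(t,None,fx=2.1,fy=2.1,interpolation=2)); cv2.imwrite("pics/sc.png",cv2.resize(s,None,fx=3,fy=3,interpolation=2))
```

```text
(no output)
```

View pics/tc.png

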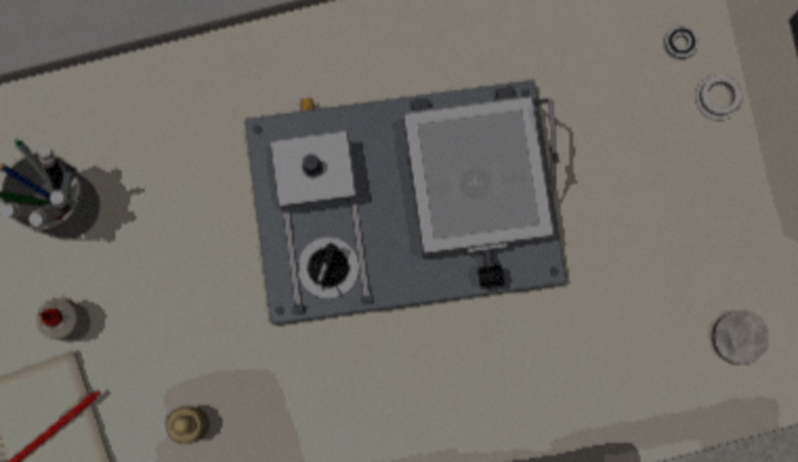

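View pics/sc.png

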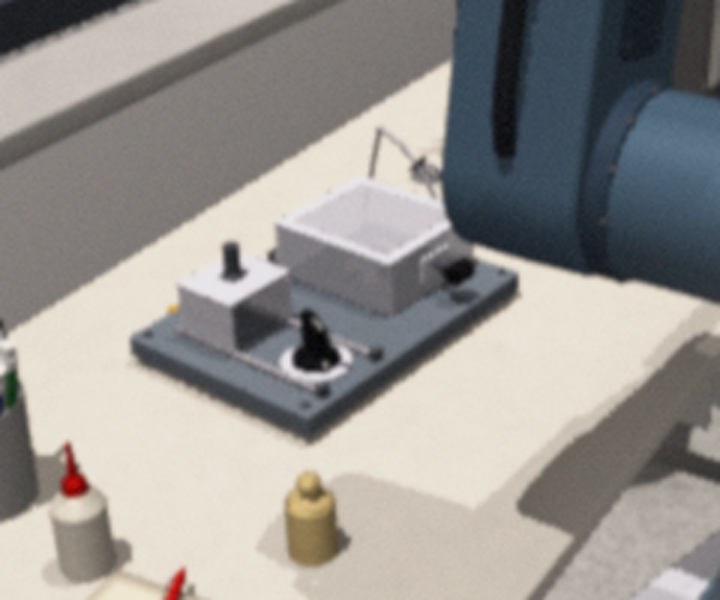

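The top crop shows the knob at about (286,246) px, the lock post at (279,198) and the handle at (363,250), all in full-picture pixels. The station yaw is about +0.14 rad. I'll move over the knob for a closer wrist view.

```bash
for i in 1 2; do :; done
python3 -m pendant '[[[1,160,-132,17,0,0,0],[1,160,-132,17,0,0,0],[1,160,-132,17,0,0,0],[1,160,-132,17,0,0,0],[1,160,-132,17,0,0,0]]]'
python3 -m pendant '[[[1,160,-132,17,0,0,0],[1,160,-132,17,0,0,0],[1,160,-132,17,0,0,0],[1,160,-132,17,0,0,0],[1,160,-132,17,0,0,0]]]'
python3 -m pendant '[[[1,160,-132,17,0,0,0],[1,160,-132,17,0,0,0],[1,160,-132,17,0,0,0],[1,160,-132,17,0,0,0],[1,160,-132,17,0,0,0]]]'
cat >> h.py <<'E'
def go(pos,yaw=None,o=None):
    "shift (mm, tool axes) and turn to TCP pos, tool down with tool x at yaw"
    o=o or ctrl.get_obs(); r=rot(o["eef_rot"]); d=r.inv().apply(np.array(pos)-o["eef_pos"])*1000
    w=np.zeros(3)
    if yaw is not None:
        t=R.from_matrix([[np.cos(yaw),np.sin(yaw),0],[np.sin(yaw),-np.cos(yaw),0],[0,0,-1]]); w=(r.inv()*t).as_rotvec()
    print("shift",d.round(1),"turn",w.round(3))
E
python3 - <<'E'
from h import *
o=ctrl.get_obs(); print(o["time_s"],o["eef_pos"],o["q"])
go([.48,.035,.36],.14)
E
```

```text
time_s: 1.42
eef_pos: [0.3297, -0.335, 0.3876]
eef_rot: [0.0, 0.977, 0.212, 0.0]
wrist_force: [1.1, -0.4, 0.4]
opening: 0.999
grasp_force: 0.0
time_s: 1.83
eef_pos: [0.4206, -0.1483, 0.371]
eef_rot: [0.0, 0.977, 0.212, 0.0]
wrist_force: [0.2, 0.1, -0.3]
opening: 1.002
grasp_force: 0.0
time_s: 2.25
eef_pos: [0.5115, 0.0385, 0.3538]
eef_rot: [0.0, 0.977, 0.212, 0.0]
wrist_force: [0.9, -1.1, 0.0]
opening: 0.998
grasp_force: 0.0
2.25 [0.51154718 0.03849752 0.3538418 ] [-1.56570440e-01  9.50314715e-02  1.81160000e+00 -5.13697026e-05
  1.23409331e+00  9.86170462e-01]
shift [-30.1  -9.9  -6.2] turn [ 0.    -0.001  0.288]
```

Run:
```python
from h import *
N=dict(knob_grip=.063,knob_pointer=.036,dial_mark=.036,lock_post=.108,guard_handle=.06)
r=look("wrist",N,"w1")
im=cv2.imread("pics/w1.png")
c=ctrl.camera_params("wrist"); 
cv2.imwrite("pics/w1b.png",im)
```

```text
wrist knob_grip 0.82 [313.1 233.5] [0.5141 0.042  0.063 ]
wrist knob_pointer 0.94 [313.3 233.4] [0.5065 0.0387 0.036 ]
wrist knob_pointer 0.53 [ 36.7 175.7] [0.4516 0.3038 0.036 ]
wrist dial_mark 0.59 [324.  209.1] [0.5284 0.0393 0.036 ]
wrist lock_post 0.83 [358.9 115.8] [0.6017 0.0527 0.108 ]
wrist guard_handle 0.81 [521.6 221.6] [ 0.5937 -0.1075  0.06  ]
wrist guard_handle 0.69 [359.  114.2] [0.6057 0.0486 0.06  ]
```

View pics/w1b.png

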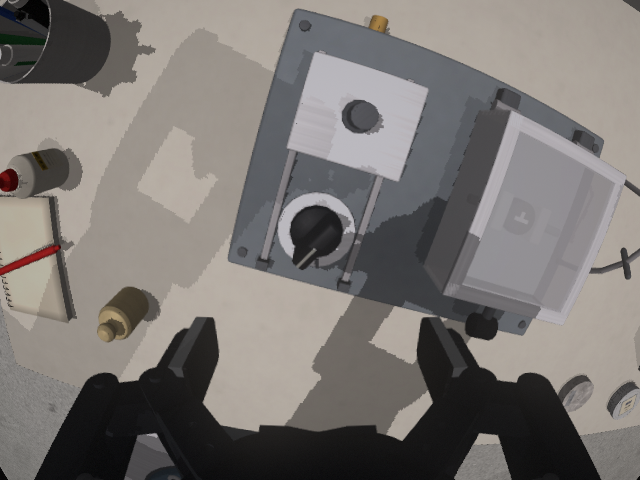

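The knob is at about (316,230), its pointer is probably the light rib near (305,262), and the handle is at (482,325). I'll zoom in on the knob.

Run:
```python
import cv2
im=cv2.imread("pics/w1.png")[180:280,260:370]
cv2.imwrite("pics/w1k.png",cv2.resize(im,None,fx=6,fy=6,interpolation=2))
```

```text
(no output)
```

View pics/w1k.png

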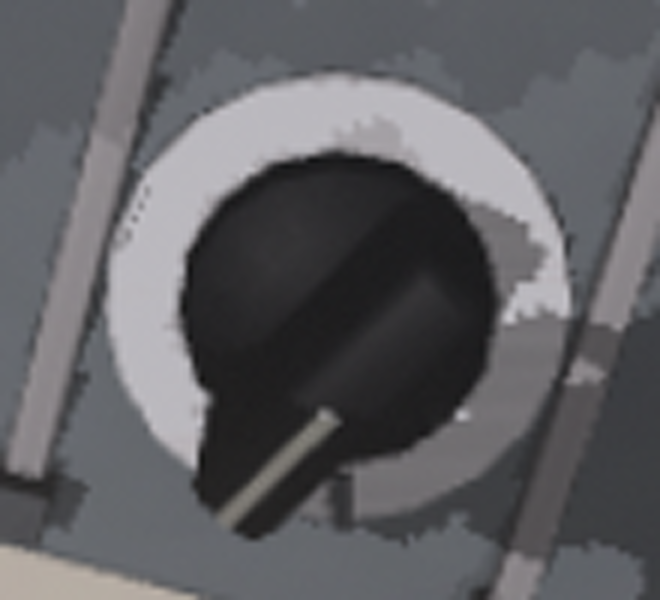

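The mark is visible at full-picture (316.8,263.3). The ring centre is at (316.5,229.5), and the pointer end of the bar with its white line is at lower left, about (298,266).

Run:
```python
from h import *
f=lambda x,y,z: at_z("wrist",(260+x/6,180+y/6),z)
c=f(339,297,.033); m=f(341,500,.036); a=f(228,520,.075); b=f(330,415,.075)
print("ring c",c,"mark",m,np.linalg.norm((m-c)[:2]))
print("white",a,b)
ang=lambda v: np.arctan2(v[1],v[0])
print("mark ang",ang(m-c),"line ang",ang(a-b),"a rel",ang(a-c),np.linalg.norm((a-c)[:2]),np.linalg.norm((b-c)[:2]))
p=f(339+0,297,.033)
# rails: directions
l1=f(145,20,.036);l2=f(20,460,.036); print("rail yaw",ang(l1-l2))
post=at_z("wrist",(361,112),.118); print("post",post, ang(post-c))
h=at_z("wrist",(482,320),.062); print("handle",h,h-c)
for px in[(481,322)]: print(at_z("wrist",px,.060))
```

```text
ring c [0.50871392 0.03441751 0.033     ] mark [0.48305542 0.02243203 0.036     ] 0.02831978878763709
white [0.4893694  0.04011786 0.075     ] [0.50659825 0.03452099 0.075     ]
mark ang -2.7045968984019066 line ang 2.827492881233239 a rel 2.855028586798673 0.02016691388490233 0.0021181948747702366
rail yaw 0.12665848088970963
post [0.60239087 0.05053638 0.118     ] 0.1703999743315719
handle [ 0.5026874  -0.12648873  0.062     ] [-0.00602652 -0.16090625  0.029     ]
[ 0.49996979 -0.12831235  0.06      ]
```

```bash
python3 -m pendant '[[[0.6,0,0,10,0,0,0.36],[0.6,0,0,20,0,0,0.36],[0.6,0,0,30,0,0,0.36],[0.6,0,0,30,0,0,0.36]]]' >/dev/null
python3 -m pendant '[[[0.6,0,0,10,0,0,0.367],[0.6,0,0,20,0,0,0.367],[0.6,0,0,20,0,0,0.367],[0.6,0,0,20,0,0,0.367]]]'
python3 - <<'E'
from h import *
go([.5087,.0344,.221],-.30); print(ctrl.get_obs()["q"])
E
```

```text
time_s: 3.22
eef_pos: [0.5108, 0.035, 0.3038]
eef_rot: [0.0, 0.989, -0.15, -0.0]
wrist_force: [0.1, -0.0, 0.9]
opening: 0.602
grasp_force: 0.0
shift [-1.8  1.2 82.8] turn [ 0.     0.001 -0.002]
[-1.63676355e-01  1.59102777e-01  1.85229162e+00 -1.53599146e-04
  1.13072505e+00  1.70930759e+00]
```

Run:
```python
from h import *
P=[]
for i in range(4):
    o=ctrl.get_obs(); P.append(o["eef_pos"]); im=ctrl.camera("wrist")
print(np.round(P,4)); o["eef_pos"]=np.mean(P,0)
cv2.imwrite("pics/w2.png",im[:,:,::-1])
for n,z in dict(knob_grip=.063,dial_mark=.036,knob_pointer=.036).items():
    for x in ctrl.boxes_of("wrist",n)[:2]: print(n,round(x["confidence"],2),np.array(x["point"])*[640,480])
K=im[140:340,220:420]; cv2.imwrite("pics/w2k.png",cv2.resize(K[:,:,::-1],None,fx=3,fy=3,interpolation=2))
print(o["eef_pos"])
```

```text
[[0.5108 0.035  0.3038]
 [0.511  0.0351 0.3042]
 [0.5112 0.0353 0.3044]
 [0.5112 0.0355 0.3045]]
knob_grip 0.94 [312.704 257.616]
knob_grip 0.36 [376.    125.616]
dial_mark 0.57 [321.6   223.488]
knob_pointer 0.7 [313.984 256.176]
[0.51105223 0.03523181 0.30423597]
```

View pics/w2k.png

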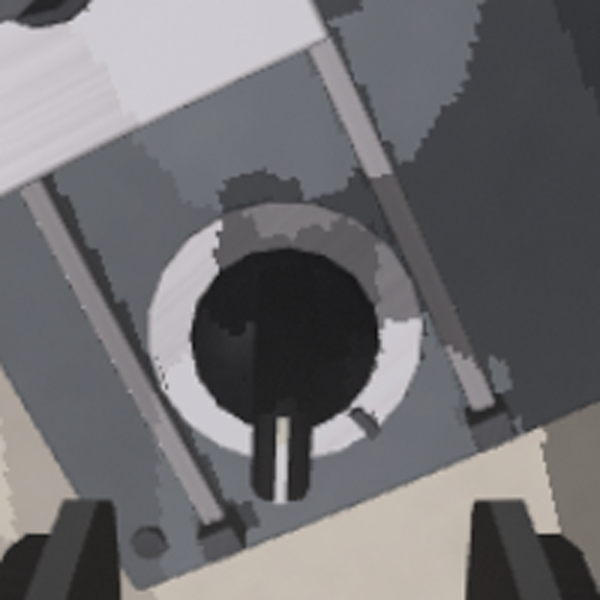

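The bar is vertical in the picture, so it lines up with tool x. The ring centre is at (315,250.3) px and the mark at (341.7,281) px.

Run:
```python
from h import *
o=ctrl.get_obs(); print(o["eef_pos"])
f=lambda x,y,z: at_z("wrist",(220+x/3,140+y/3),z,o)
c=f(285,331,.033); m=f(365,423,.036); a=f(281,500,.075); b=f(282,418,.075)
ang=lambda v: np.arctan2(v[1],v[0])%(2*np.pi)
print(c,m,np.linalg.norm((m-c)[:2]),"mark",ang(m-c),"line",ang(a-b),"tip",ang(a-c),a,b)
r1=f(484,405,.036);r2=f(322,45,.036);print("rail",ang(r2-r1))
go([c[0],c[1],.221],-.30)
```

```text
[0.51112971 0.03609082 0.30413329]
[0.50994055 0.03695633 0.033     ] [0.48373519 0.02552387 0.036     ] 0.028590593315936778 mark 3.552965395230519 line 2.8297838296897226 tip 2.81625219949682 [0.49014544 0.04363375 0.075     ] [0.50737354 0.03808073 0.075     ]
rail 0.14004256907374885
shift [-1.5 -0.5 83.1] turn [-0.    -0.001  0.003]
```

```bash
python3 -m pendant '[[[0.6,-1,-0.5,30,0,0,0],[0.6,-1,-0.5,60,0,0,0],[0.6,-1,-0.5,82,0,0,0],[0.6,-1,-0.5,82,0,0,0]]]'
python3 -m pendant '[[[0,0,0,0,0,0,0],[0,0,0,0,0,0,0],[0,0,0,0,0,0,0],[0,0,0,0,0,0,0],[0,0,0,0,0,0,0]]]'
```

```text
time_s: 3.9
eef_pos: [0.5079, 0.0374, 0.2175]
eef_rot: [-0.0, 0.989, -0.148, -0.004]
wrist_force: [-0.3, 0.3, 0.5]
opening: 0.596
grasp_force: 0.0
time_s: 4.32
eef_pos: [0.5113, 0.0372, 0.2237]
eef_rot: [-0.0, 0.989, -0.149, 0.002]
wrist_force: [-0.6, 2.7, 6.5]
opening: 0.129
grasp_force: 59.1
```

```bash
python3 -m pendant '[[[0,0,0,0,0,0,-0.12],[0,0,0,0,0,0,-0.24],[0,0,0,0,0,0,-0.36],[0,0,0,0,0,0,-0.48],[0,0,0,0,0,0,-0.6]]]'
python3 -m pendant '[[[0,0,0,0,0,0,-0.1],[0,0,0,0,0,0,-0.125],[0,0,0,0,0,0,-0.125],[0,0,0,0,0,0,-0.125]]]'
python3 -m pendant '[[[0.6,0,0,0,0,0,0],[0.6,0,0,0,0,0,0],[0.6,0,0,-40,0,0,0],[0.6,0,0,-80,0,0,0],[0.6,0,0,-80,0,0,0]]]'
python3 - <<'E'
from h import *
for i in range(3): ctrl.camera("wrist")
o=ctrl.get_obs(); im=ctrl.camera("wrist"); print(o["eef_pos"],o["eef_rot"],o["q"])
K=im[140:340,220:420]; cv2.imwrite("pics/w3k.png",cv2.resize(K[:,:,::-1],None,fx=3,fy=3,interpolation=2))
E
```

```text
time_s: 4.73
eef_pos: [0.5112, 0.0384, 0.2238]
eef_rot: [-0.001, 0.988, 0.152, 0.002]
wrist_force: [0.2, 11.8, 8.3]
opening: 0.129
grasp_force: 59.4
time_s: 5.07
eef_pos: [0.5111, 0.0387, 0.2238]
eef_rot: [-0.001, 0.977, 0.211, 0.002]
wrist_force: [0.1, 12.8, 8.7]
opening: 0.125
grasp_force: 59.4
time_s: 5.48
eef_pos: [0.5132, 0.0364, 0.3092]
eef_rot: [0.003, 0.977, 0.211, 0.006]
wrist_force: [2.0, 0.8, 1.6]
opening: 0.601
grasp_force: 0.0
[0.5103154  0.0367669  0.30237554] [5.01516134e-04 9.77441164e-01 2.11205796e-01 7.93884308e-04] [-1.60298224e-01  1.59738095e-01  1.85489448e+00 -3.93725095e-04
  1.12511596e+00  9.85050468e-01]
```

View pics/w3k.png

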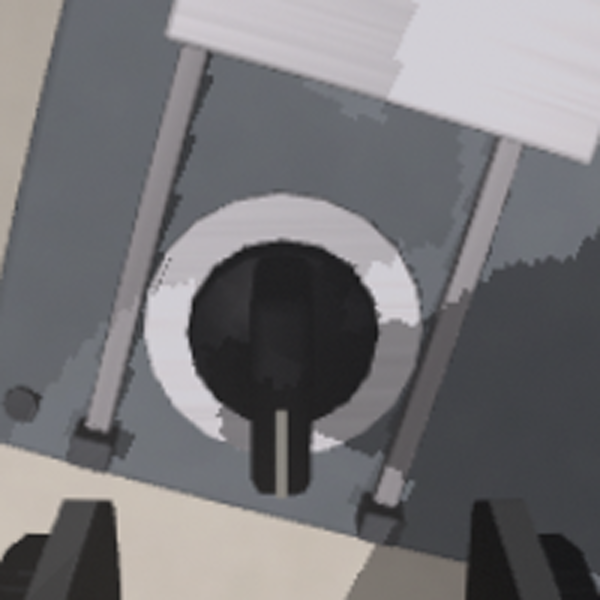

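The pointer has moved to tool yaw 0.425 and the bar now covers the mark. The turn is 0.725 rad against 0.72–0.74 measured, so it's set. Next is the lock post.

Run:
```python
from h import *
go([.604,.051,.305],.14)
```

```text
shift [91.6 26.  -3.8] turn [0.    0.001 0.286]
```

```bash
python3 -m pendant '[[[0.6,31,9,-3,0,0,0.1],[0.6,61,17,-3,0,0,0.2],[0.6,92,26,-3,0,0,0.286],[0.6,92,26,-3,0,0,0.286],[0.6,92,26,-3,0,0,0.286]]]'
python3 - <<'E'
from h import *
for i in range(3): ctrl.camera("wrist")
o=ctrl.get_obs(); im=ctrl.camera("wrist"); print(o["eef_pos"])
for x in ctrl.boxes_of("wrist","lock_post")[:2]:
    px=np.array(x["point"])*[640,480]; print(x["confidence"],px,at_z("wrist",px,.108,o))
K=im[140:340,220:420]; cv2.imwrite("pics/w4k.png",cv2.resize(K[:,:,::-1],None,fx=3,fy=3,interpolation=2))
E
```

```text
time_s: 6.1
eef_pos: [0.6051, 0.0513, 0.3021]
eef_rot: [-0.0, 0.998, 0.07, -0.002]
wrist_force: [-0.8, 0.7, -0.0]
opening: 0.602
grasp_force: 0.0
[0.60360468 0.05130667 0.30326278]
0.68 [315.072 265.2  ] [0.62070871 0.05387557 0.108     ]
0.32 [533.376 283.488] [ 0.62547197 -0.06643468  0.108     ]
```

View pics/w4k.png

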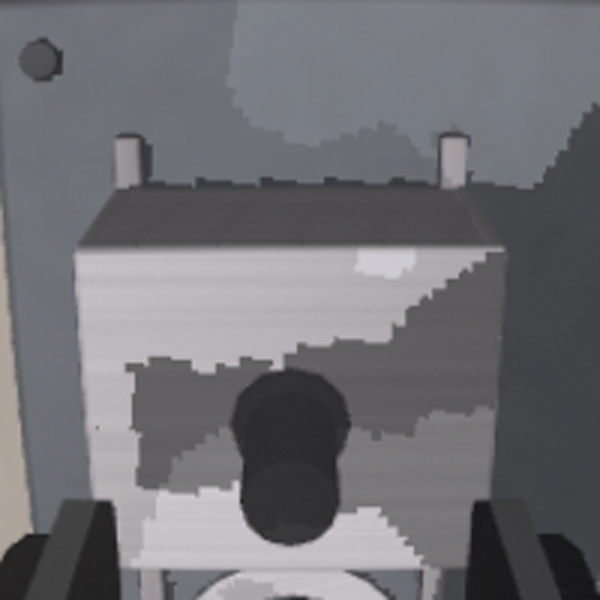

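The post top is at (316.7,307.3) px and the flange at (316.7,281.7) px, centred laterally between the fingers.

Run:
```python
from h import *
print(at_z("wrist",(316.7,307.3),.118),at_z("wrist",(316.7,281.7),.091))
p=(at_z("wrist",(316.7,307.3),.118)+at_z("wrist",(316.7,281.7),.091))/2
go([p[0],p[1],.268],.14)
```

```text
[0.60377114 0.05055274 0.118     ] [0.60462051 0.05072831 0.091     ]
shift [ 0.3  0.7 36.3] turn [-0.     0.001 -0.   ]
```

```bash
python3 -m pendant '[[[0.6,0,0.5,20,0,0,0],[0.6,0,0.5,36,0,0,0],[0.6,0,0.5,36,0,0,0],[0.6,0,0.5,36,0,0,0]]]'
python3 -m pendant '[[[0,0,0,0,0,0,0],[0,0,0,0,0,0,0],[0,0,0,0,0,0,0],[0,0,0,0,0,0,0],[0,0,0,0,0,0,0]]]'
python3 -m pendant '[[[0,-20,0,0,0,0,0],[0,-42,0,0,0,0,0],[0,-64,0,0,0,0,0],[0,-82,0,0,0,0,0],[0,-88,0,0,0,0,0]]]'
python3 -m pendant '[[[0,-2,0,0,0,0,0],[0,-5,0,0,0,0,0],[0,-5,0,0,0,0,0]]]'
```

```text
time_s: 6.68
eef_pos: [0.604, 0.0508, 0.2682]
eef_rot: [-0.0, 0.998, 0.07, -0.001]
wrist_force: [-0.1, -0.1, 0.3]
opening: 0.597
grasp_force: 0.0
time_s: 7.1
eef_pos: [0.6052, 0.0518, 0.2703]
eef_rot: [-0.001, 0.998, 0.07, 0.001]
wrist_force: [-1.4, 5.4, 4.7]
opening: 0.149
grasp_force: 58.5
time_s: 7.52
eef_pos: [0.5166, 0.0392, 0.2703]
eef_rot: [-0.0, 0.998, 0.07, 0.001]
wrist_force: [1.0, 5.1, 2.1]
opening: 0.153
grasp_force: 61.7
time_s: 7.77
eef_pos: [0.513, 0.0386, 0.2703]
eef_rot: [-0.001, 0.998, 0.07, 0.001]
wrist_force: [-2.3, 5.1, 7.8]
opening: 0.151
grasp_force: 62.2
```

```bash
python3 -m pendant '[[[0,-3,0,0,0,0,0],[0,-3,0,0,0,0,0],[0,-3,0,0,0,0,0]]]'|grep -E 'eef_pos|force'
python3 -m pendant '[[[0,-3,0,0,0,0,0],[0,-3,0,0,0,0,0],[0,-3,0,0,0,0,0]]]'|grep -E 'eef_pos|force'
```

```text
eef_pos: [0.5106, 0.0382, 0.2703]
wrist_force: [-0.7, 5.7, 5.0]
grasp_force: 61.8
eef_pos: [0.5093, 0.0381, 0.2704]
wrist_force: [12.7, 10.5, -6.4]
grasp_force: 60.5
```

```bash
python3 -m pendant '[[[0,-1,0,0,0,0,0],[0,-1,0,0,0,0,0],[0,-1,0,0,0,0,0]]]'|grep -E 'eef_pos|force'
python3 -m pendant '[[[0.6,0,0,0,0,0,0],[0.6,0,0,0,0,0,0],[0.6,0,0,-35,0,0,0],[0.6,0,0,-50,0,0,0],[0.6,0,0,-50,0,0,0]]]' |grep -E 'time|pos|opening'
python3 - <<'E'
from h import *
go([.504,-.124,.305],.14)
E
```

```text
eef_pos: [0.509, 0.038, 0.2704]
wrist_force: [17.3, 10.7, -9.1]
grasp_force: 60.3
time_s: 8.93
eef_pos: [0.5073, 0.0365, 0.3227]
opening: 0.599
shift [-25.7 158.5  17.9] turn [ 0.002 -0.006 -0.   ]
```

```bash
python3 -m pendant '[[[0.6,-7,40,0,0,0,0],[0.6,-14,80,8,0,0,0],[0.6,-20,120,16,0,0,0],[0.6,-25,158,16,0,0,0],[0.6,-25,158,16,0,0,0]]]' |grep -E 'time|pos|opening'
python3 - <<'E'
from h import *
for i in range(3): ctrl.camera("wrist")
o=ctrl.get_obs(); im=ctrl.camera("wrist"); print(o["eef_pos"])
for x in ctrl.boxes_of("wrist","guard_handle")[:2]:
    px=np.array(x["point"])*[640,480]; print(x["confidence"],px,at_z("wrist",px,.06,o))
cv2.imwrite("pics/w5.png",im[:,:,::-1])
E
```

```text
time_s: 9.35
eef_pos: [0.5027, -0.1288, 0.3021]
opening: 0.602
[ 0.50262373 -0.12324115  0.3020641 ]
0.81 [322.688 120.912] [ 0.58675531 -0.11532566  0.06      ]
```

View pics/w5.png

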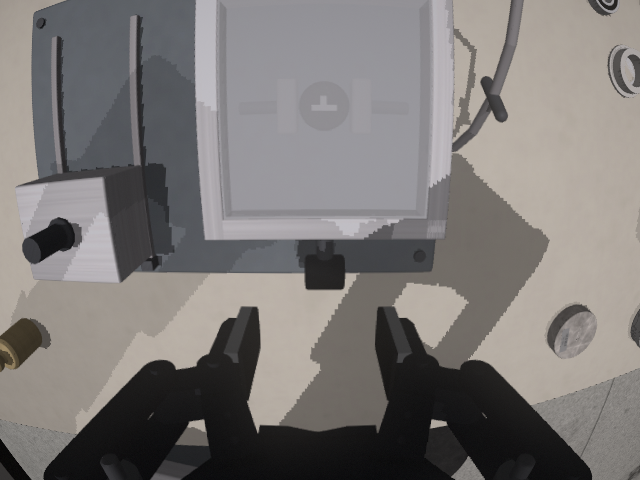

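The handle spans columns 305–345 and rows 253–290, centred at about (325,271). The cover is home over the knob on the left.

Run:
```python
from h import *
o=ctrl.get_obs()
for px in((325,271),(305,271),(345,271)): print(at_z("wrist",px,.063,o))
p=at_z("wrist",(325,271),.063,o); print(o["eef_pos"])
go([p[0],p[1],.216],.14)
for phi in np.linspace(0,.785,10)[1:]:
    print(round(180-(180*np.cos(phi)-20*np.sin(phi)),1),round(-(180*np.sin(phi)+20*np.cos(phi)-20),1))
```

```text
[ 0.49961574 -0.12798164  0.063     ]
[ 0.4979014  -0.11598115  0.063     ]
[ 0.50130206 -0.14001269  0.063     ]
[ 0.50284059 -0.12195041  0.30233164]
shift [-4.   5.6 86.3] turn [-0.001  0.001  0.001]
2.4 -15.6
6.2 -30.9
11.3 -45.9
17.7 -60.3
25.3 -74.2
34.1 -87.3
44.0 -99.6
54.9 -111.0
66.8 -121.4
```

```bash
python3 -m pendant '[[[0.6,-4,5,28,0,0,0],[0.6,-4,5,56,0,0,0],[0.6,-4,5,86,0,0,0],[0.6,-4,5,86,0,0,0],[0.6,-4,5,86,0,0,0]]]'
python3 -m pendant '[[[0,0,0,0,0,0,0],[0,0,0,0,0,0,0],[0,0,0,0,0,0,0],[0,0,0,0,0,0,0],[0,0,0,0,0,0,0]]]'
```

```text
time_s: 10.02
eef_pos: [0.4991, -0.1269, 0.2156]
eef_rot: [-0.001, 0.997, 0.071, -0.002]
wrist_force: [0.9, 0.0, 0.9]
opening: 0.598
grasp_force: 0.0
time_s: 10.43
eef_pos: [0.5007, -0.1277, 0.2191]
eef_rot: [-0.0, 0.998, 0.07, 0.002]
wrist_force: [-0.5, 8.2, 7.1]
opening: 0.268
grasp_force: 59.2
```

Gripped with an opening of 0.268, about 24 mm. Now I'll lift along the arc.

```bash
python3 -m pendant '[[[0,1,0,-8,0,0,0],[0,2.4,0,-15.6,0,0,0],[0,4,0,-23,0,0,0],[0,6.2,0,-31,0,0,0],[0,11.3,0,-46,0,0,0]]]'
python3 -m pendant '[[[0,6.4,0,-14.4,0,0,0],[0,14,0,-28,0,0,0],[0,22.8,0,-41,0,0,0],[0,32.7,0,-53.6,0,0,0],[0,43.6,0,-65,0,0,0]]]'
python3 -m pendant '[[[0,6,0,-5.5,0,0,0],[0,12,0,-10.4,0,0,0],[0,12,0,-10.4,0,0,0],[0,12,0,-10.4,0,0,0],[0,12,0,-10.4,0,0,0]]]'
python3 - <<'E'
from h import *
o=ctrl.get_obs(); im=ctrl.camera("wrist"); s=ctrl.camera("scene")[150:350,180:420]
cv2.imwrite("pics/e.png",np.hstack([cv2.resize(im,(400,300)),cv2.resize(s,(360,300))])[:,:,::-1])
E
```

```text
time_s: 10.85
eef_pos: [0.5114, -0.1261, 0.2632]
eef_rot: [-0.0, 0.998, 0.07, 0.001]
wrist_force: [10.4, 4.1, -9.4]
opening: 0.264
grasp_force: 59.5
time_s: 11.27
eef_pos: [0.5544, -0.1199, 0.3286]
eef_rot: [-0.0, 0.998, 0.07, 0.001]
wrist_force: [6.4, 1.6, -13.3]
opening: 0.27
grasp_force: 59.4
time_s: 11.68
eef_pos: [0.5656, -0.1185, 0.338]
eef_rot: [-0.001, 0.998, 0.07, -0.001]
wrist_force: [-1.0, 5.6, -4.1]
opening: 0.267
grasp_force: 60.8
```

View pics/e.png

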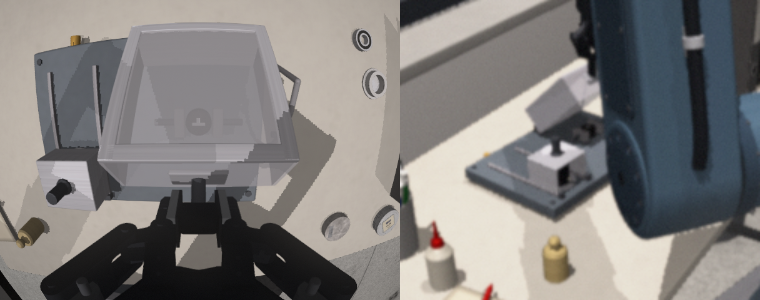

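The guard is raised and held, and the cover is home. The handle rose 119 mm and moved 66 mm back, which puts the angle at about 0.77 rad. I'll settle and hand in.

```bash
python3 -m pendant '[[[0,0,0,0,0,0,0],[0,0,0,0,0,0,0],[0,0,0,0,0,0,0],[0,0,0,0,0,0,0],[0,0,0,0,0,0,0]]]'|grep -E 'pos|force'
python3 -c "
from bench import ctrl
print(ctrl.hand_in())"
```

```text
eef_pos: [0.5655, -0.1186, 0.338]
wrist_force: [-0.5, 5.7, -4.0]
grasp_force: 60.7
the job is handed in; nothing more can be done
None
```

I turned the knob to the mark, slid the lock cover to its stop and lifted the guard to about 0.77 rad (44°), where the gripper still holds it. I handed the job in at about 12 s, but no verdict came back. With the bar covering the mark, I judged the pointer by the angle turned (0.725 rad against 0.72–0.74 measured).

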